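# Hold a loaded exhibit tray against the sprung stop of its clamping dock

### The arm

A 6-joint arm with a two-finger parallel gripper is mounted at the origin on a cart in front of the work surface, level with it; the furniture and walls round the work are solid. World frame = base frame: x ahead of the robot, y to its left, z up, the work surface at z = 0. Lengths are in mm, angles in rad, forces in N, time in s.
With the tool pointing down it reaches from about 275 to 825 mm from the base axis. Payload 4.9 kg.
Tool frame: the origin (TCP) lies at the very end of the fingers, on their centre line; the grasp point (between the pads) lies 19 mm behind it; z points along the fingers, y is the line along which they close (so a half turn about z gives the same grasp; the last joint's range is limited). The gripper opens to 85 mm and grips with 20 to 120 N. Pads are 22 mm wide; open, the fingers measure 114 mm over their backs; the gripper's body (76 mm by 85 mm) begins 54 mm behind the grasp point. The pads swing forward as they close: fully open they stand 13 mm farther back than shut.
Start: joints at [-1.272, 0.326, -0.193, 1.052, 0, 1.437], TCP at [230.691, -499.299, 195.281] pointing down, gripper open.
Joint ranges: [-2.65, 2.65], [-0.97, 1.79], [-1.3, 1.35], [-1.93, 2.1], [-1.47, 1.37], [-3.14, 3.14]. Speed limits (rad/s): [2.57, 2.57, 3.14, 3.14, 3.14, 3.14].

### API

Orientations are given as [roll, pitch, yaw] about the fixed x, y, z axes, in that order (R = Rz(yaw) Ry(pitch) Rx(roll)).
In Python, from bench import bot, solve_ik, imaging gives the robot as it stands. Calls block until the motion is done:
- bot.move_ptp(position, orientation): joint-space move of the TCP to a pose.
- bot.movel(position, rot=None, max_speed=150, threshold=None): straight line of the TCP; rot=None keeps the orientation; max_speed is the mean speed in mm/s. With threshold (N) it stops when the force on the tool has changed by that much, and returns True; else False.
- bot.move_j(angles): joint-space move.
- bot.grip(opening, effort=None): opening from 0.0 (shut) to 1.0 (fully open); effort is the grip in N (None keeps the last); returns when the fingers have stopped.
- bot.dwell(seconds).
- solve_ik(position, orientation): joint angles nearest the present ones, or None.
- bot.get_state(): the state.
- imaging.capture(name): name is "side" or "top" or "wrist"; returns the picture (400x640x3 uint8, blue, green, red); there is no depth.
- imaging.camera_model(name): a dict with "K" (3x3 intrinsics, pixels), "position" and "rotation" of the camera in the world. Camera axes: x right, y up, looking along -z (the intrinsics and any distortion apply to the point x, -y, -z); pixel columns grow to the right and rows downward; lengths in mm; the calibration is good to about 2 mm. A picture is of the moment at which its call begins: read the wrist's pose just before it. camera_model takes no time and is no camera call; for the wrist camera it gives the pose at the moment of the call.
A pose or a line that the arm cannot do raises bot.IKError and nothing moves.
- bot.sign_off(): hands the job in, once; it reports no verdict.
The state is a dict: "t": time; "qpos": joint angles; "joint_velocities": joint speeds; "effort": joint torques, N m; "tcp_pos": TCP position; "orientation": TCP orientation; "contact_force": force on the tool from outside, world axes, zero at the start; "wrist_torque": the same for the moment, N m; "opening": opening from 0.0 (shut) to 1.0 (fully open).
Only numpy, scipy, OpenCV 4.12 (cv2) and the standard library are available. Lean on these libraries where they do the work, as an engineer would, in place of code of your own. Each camera call takes 0.05 s, during which the arm holds its last target. There are 200 camera calls.

### The job

Slide the loaded exhibit tray by its grip into the guides of the clamping dock, exhibits still lying in it, and press it squarely and gently against the sprung stop with a steady push of about 8 N, so that the pointer bar stands between the two gauge pegs (never as much as 14 N). Keep pushing like that for three seconds and finish while still holding the tray pressed there, so that a colleague can tighten the clamp screw; do not let go, and leave the padlock and the bundle of tags alone.

Things in the scene. Friction and masses are not known exactly. Their poses are not given: they have to be found in the camera images.
- tray_grip (a point): Middle of the tray's black upright grip, 30 mm above the tray's underside; the grip is 30 mm along x, 16 mm along y, its top 52 mm up, on a base plate 3 mm high, 60 mm wide, that ends 19 mm on the -x side of this point. +x points from the grip to the tray (the way it goes into the dock), y across, z up. The tray's near wall is 30 mm, its middle 90 mm, its leading end 150 mm along +x.
- tray: Loose open sheet-steel tray that slides on the worktop, 120 mm along x, 100 mm along y, 25 mm high, walls and floor 3 mm, about 0.35 kg, with two loose exhibits in it (0.13 kg). Origin: middle of the underside of the open box, 90 mm along +x from the grip; axes as for tray_grip.
- dock_mouth (a point): Middle of the open mouth of the clamping dock, on the worktop. +x points into the dock (the way the tray is pushed), +y to its left, z up. Straight guides run from here 172 mm along +x, inner faces 106 mm apart (3 mm play each side of the tray), 33 mm high; flared lead-ins reach 31 mm ahead of the mouth and widen it to about 120 mm.
- dock: Grey clamping dock, fixed, 170 mm wide with its foot flanges; it has no floor: the tray stays on the worktop. Origin and axes as dock_mouth. From x = 5 to 90 mm lips 29 mm up reach 8 mm inwards over the tray's rims, so the tray goes in only by the mouth. A spring housing 40 mm high closes the far end from x = 146 mm. A clamp screw sticks out of the right guide, two thin pegs stand on the left one.
- stop: Sprung stop: steel plate across the dock, 84 mm wide, 22 mm high, pushed along the dock's +x by the tray's end. Origin: middle of its face, 17 mm up, 87 mm from dock_mouth when untouched. Spring 400 N/m, no preload, 42 mm travel, springs back: 8 N is 20 mm in, 5 N 12.5 mm, 11 N 27.5 mm, 14 N 35 mm. Its pointer bar over the left guide is midway between the pegs at 8 N.
- earrings_mid (a point): Middle of a cluster of gilt ear studs, 53x62x16 mm, loose in the tray, in the half away from the grip.
- stone_mid (a point): Middle of a black touchstone, 40x64x11 mm, loose in the tray, in the half next to the grip.
- padlock_mid (a point): Middle of a brass padlock lying on the worktop behind the work, 60x42x14 mm; a bystander.
- tags_mid (a point): Middle of a bundle of card tags lying on the worktop behind the work, 31x61x10 mm; a bystander.
There are look-alikes about, which are no part of the job. Leave any purple look-alike of the part that bears stone_mid alone.

How it is judged (in metres and radians):
On the way, in this order (a step that is already met when the one before it is completed fails the run):
1. the tray's leading end is at least 40 mm inside the guides, square in them (x of tray in the frame of dock_mouth between -0.02 and 0.1 m and y of tray in the frame of dock_mouth between -0.007 and 0.007 m and angle between the x axis of tray and the x axis of dock_mouth, either way round below 0.09 rad), for 0.1 s.
2. the tray presses the stop with 5 to 11 N for two seconds on end (contact force between tray and stop between 5 and 11 N), for 2 s.
At the end, for the whole second after the job is handed in: Fingers still hold the tray at rest, centred in the guides within 6 mm, square and flat within 0.06 rad, pressing the stop with 5 to 11 N (about 12 to 28 mm in) through the last second; both exhibits lie in the tray; padlock and tags within 30 mm of where they lay (all of step 2 and x of stop in the frame of dock_mouth between 0.0985 and 0.1155 m and contact force between the fingers and tray above 2 N and y of tray in the frame of dock_mouth between -0.006 and 0.006 m and angle between the x axis of tray and the x axis of dock_mouth, either way round below 0.06 rad and angle between tray's own z axis and vertical below 0.06 rad and linear speed of tray below 0.01 m/s and x of earrings_mid in the frame of tray between -0.06 and 0.06 m and y of earrings_mid in the frame of tray between -0.05 and 0.05 m and z of each of earrings_mid, stone_mid in the frame of tray below 0.025 m and x of stone_mid in the frame of tray between -0.06 and 0.06 m and y of stone_mid in the frame of tray between -0.05 and 0.05 m and distance of each of padlock_mid, tags_mid from where it was at the start of the episode below 0.03 m); the arm keeps its last pose, push and grip.
It fails at once if the tray pushes the stop with 14 N or more (35 mm of travel) (x of stop in the frame of dock_mouth above 0.122 m).
It fails at once if the padlock or the bundle of tags is shifted by more than 30 mm (distance of any of padlock_mid, tags_mid from where it was at the start of the episode above 0.03 m).
It also fails if it takes over 48 s, if anything falls off the work surface, if the arm or the gripper's body presses on something with over 40 N, if the wrist force passes 120 N, or if a joint passes its speed limit or range.

## Working session

There is one attempt and no reset: what is moved stays moved. The work goes in short steps, each a Python script; the robot and the scene stay as the last script left them, time stands still between calls to the robot, and variables do not carry over. Pictures are saved under pics/ and viewed, on a budget of 10 in all, crops included, one or two more only if the job needs it, and the job is handed in when it is done.

```bash
mkdir -p pics; python3 - <<'E'
from bench import bot, imaging
import cv2
for n in("top","side"):
    cv2.imwrite(f"pics/{n}0.png",imaging.capture(n)); m=imaging.camera_model(n); print(n,m)
print(bot.get_state())
E
```

```text
top {'K': array([[364.04055904,   0.        , 318.98510978],
       [  0.        , 364.04055904, 201.17405664],
       [  0.        ,   0.        ,   1.        ]]), 'position': array([468.66208551, 131.98021397, 904.37701995]), 'rotation': array([ 0.08829064, -0.00507453, -1.58971543])}
side {'K': array([[445.77396598,   0.        , 326.62276183],
       [  0.        , 445.77396598, 201.59209264],
       [  0.        ,   0.        ,   1.        ]]), 'position': array([335.01473118, 976.89267997, 484.51695872]), 'rotation': array([ 1.13303346,  0.00491657, -2.91217925])}
{'t': 0.1, 'qpos': array([-1.27220032e+00,  3.26865010e-01, -1.93480117e-01,  1.05199528e+00,
       -3.24531938e-05,  1.43657759e+00]), 'joint_velocities': array([ 0.0013138 , -0.00270957,  0.00339524, -0.00024848, -0.00134594,
       -0.00118022]), 'effort': array([ 1.52110053e-03, -4.44238436e+01,  2.63039285e+01,  7.85420823e-03,
       -8.37658263e-05, -4.43359951e-06]), 'tcp_pos': array([ 230.50606198, -498.73539265,  194.58419552]), 'orientation': array([-3.14005811e+00, -1.74462001e-04,  4.32814631e-01]), 'contact_force': array([-0.54045802,  0.76820951,  0.6999605 ]), 'wrist_torque': array([-0.03089551,  0.02195223, -0.01661784]), 'opening': 0.9952281467679087}
```

View pics/top0.png

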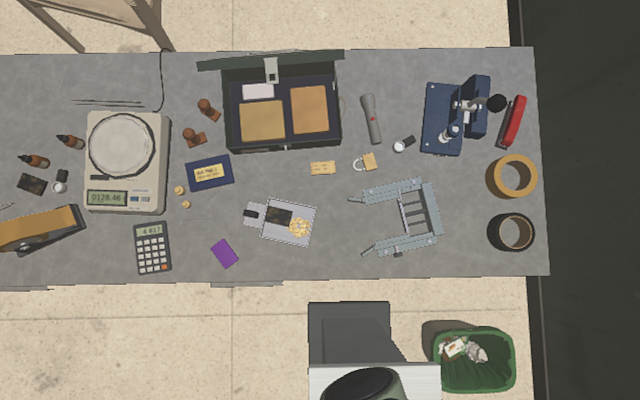

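View pics/side0.png

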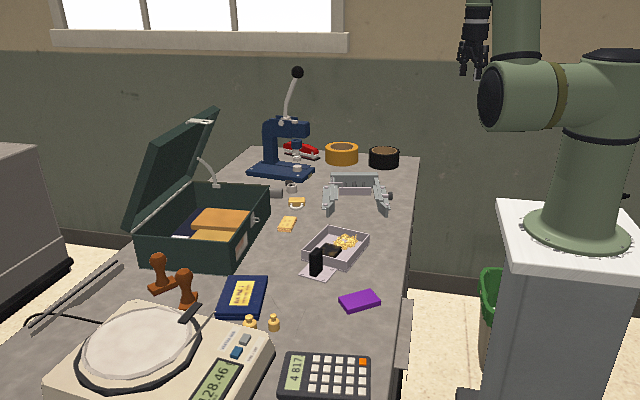

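The top view shows the tray at about (288,222), grip at (254,214), and the dock at (360–440, 180–255) opening to the left (world +y). The padlock is at (367,161), the tags at (323,168). I'll zoom in to get precise features.

```bash
cat > h.py <<'E'
import numpy as np, cv2
from scipy.spatial.transform import Rotation as R
from bench import bot, imaging, solve_ik
def ray(m,u,v):
    K=m["K"]; d=np.array([(u-K[0,2])/K[0,0],-(v-K[1,2])/K[1,1],-1.])
    return R.from_euler("xyz",m["rotation"]).apply(d)
def at_z(m,u,v,z):
    d=ray(m,u,v); p=np.array(m["position"]); return p+d*(z-p[2])/d[2]
def proj(m,P):
    K=m["K"]; c=R.from_euler("xyz",m["rotation"]).inv().apply(np.atleast_2d(P)-m["position"])
    return np.c_[K[0,2]+K[0,0]*c[:,0]/-c[:,2], K[1,2]-K[1,1]*c[:,1]/-c[:,2]]
E
python3 - <<'E'
import cv2
im=cv2.imread("pics/top0.png")
a=cv2.resize(im[185:255,235:335],None,fx=8,fy=8,interpolation=cv2.INTER_CUBIC)[:290*2]
b=cv2.resize(im[168:264,345:450],None,fx=6,fy=6,interpolation=cv2.INTER_CUBIC)
cv2.imwrite("pics/ta.png",a);cv2.imwrite("pics/tb.png",b);print(a.shape,b.shape)
E
```

```text
(560, 800, 3) (576, 630, 3)
```

View pics/ta.png

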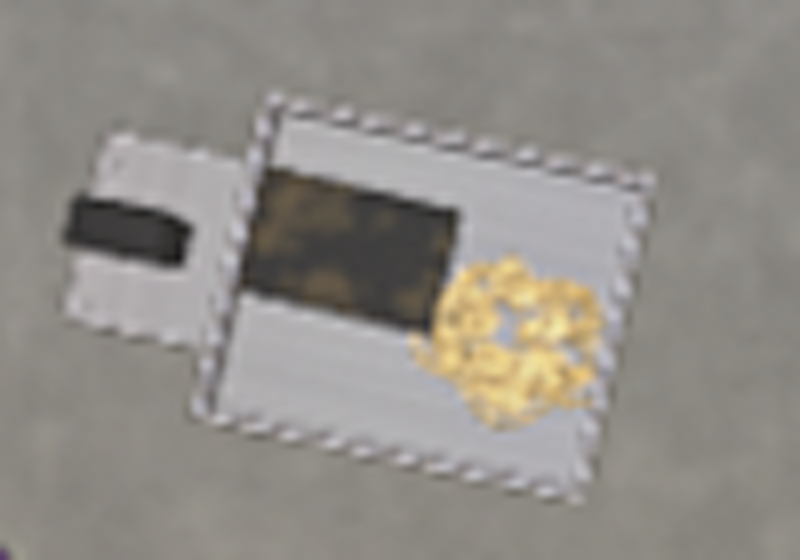

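View pics/tb.png

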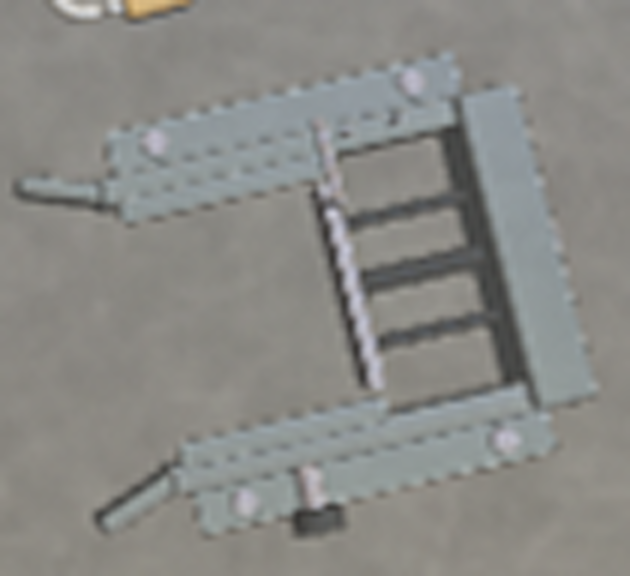

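The zooms show the tray's rim corners at (272,97), (650,182), (578,500) and (197,413). On the dock I can pick out the lip ends, the stop face ends and the housing corners. Next I fit planar poses to these.

```bash
cat > fit.py <<'E'
from h import *
from scipy.optimize import least_squares
def fit(m,pts,uv,x0):
    pts=np.array(pts,float);uv=np.array(uv,float)
    def W(p):
        c,s=np.cos(p[2]),np.sin(p[2]); q=pts.copy(); q[:,0]=p[0]+c*pts[:,0]-s*pts[:,1]; q[:,1]=p[1]+s*pts[:,0]+c*pts[:,1]; return q
    r=least_squares(lambda p:(proj(m,W(p))-uv).ravel(),x0,x_scale=[10,10,.1],loss="soft_l1")
    return r.x,(proj(m,W(r.x))-uv).round(2)
E
python3 - <<'E'
from fit import *
m=imaging.camera_model("top")
f=lambda L,s,o:(np.array(L)+.5)/s-.5+o
T=f([[272,97],[650,182],[578,500],[197,413]],8,[235,185])
print(fit(m,[[-60,50,25],[60,50,25],[60,-50,25],[-60,-50,25]],T,[400,200,-1.6]))
G=f([[68,200],[72,245],[185,262]],8,[235,185]); print([at_z(m,*g,52).round(1) for g in G])
D=f([[122,222],[183,445],[320,190],[376,390],[460,98],[540,408],[518,88],[595,392]],6,[345,168])
P=[at_z(m,*d,z).round(1) for d,z in zip(D,[33,33,28,28,40,40,40,40])];print(P)
w=np.linalg.norm(P[4]-P[5])/2;print(w)
P3=[[5,45,33],[5,-45,33],[87,42,28],[87,-42,28],[146,w,40],[146,-w,40]]
print(fit(m,P3,D[:6],[400,0,-1.5]))
E
```

```text
(array([498.12355182, 202.69842759,  -1.8122659 ]), array([[-0.36, -0.58],
       [ 0.63, -0.3 ],
       [ 0.39,  0.53],
       [-0.67,  0.31]]))
[array([527.6, 304.5,  52. ]), array([514.4, 303.3,  52. ]), array([508.8, 270.3,  52. ])]
[array([535.4,  15.9,  33. ]), array([446.2,  -5.6,  33. ]), array([547.3, -65.1,  28. ]), array([466.5, -84.4,  28. ]), array([ 582.1, -119.7,   40. ]), array([ 458.3, -146. ,   40. ]), array([ 585.7, -143.1,   40. ]), array([ 464.1, -168. ,   40. ])]
63.28137561715928
(array([489.0880779 ,  10.01149998,  -1.35627522]), array([[ 0.52,  0.54],
       [-0.5 ,  0.04],
       [ 0.39, -0.57],
       [-0.21, -0.02],
       [-0.24,  0.04],
       [ 0.06, -0.04]]))
```

Tray: centre (498,203), yaw −1.812, which predicts the grip at (520,290), and the grip-top corners agree within about 3 mm. Dock: mouth (489,10), yaw −1.356. I'll refine both with the wrist camera on the way over.

```bash
python3 - <<'E'
from h import *
import pickle
m=imaging.camera_model("wrist"); s=bot.get_state()
Rt=R.from_euler("xyz",s["orientation"]); print(Rt.inv().apply(m["position"]-s["tcp_pos"]), Rt.inv().apply(ray(m,320,200)), m["K"][0])
def shot(p,yaw,n):
    bot.move_ptp(p,[np.pi,0,yaw]); bot.dwell(.3)
    m=imaging.camera_model("wrist"); im=imaging.capture("wrist"); cv2.imwrite(f"pics/{n}.png",im); pickle.dump(m,open(n+".pkl","wb")); s=bot.get_state(); print(n,s["t"],s["tcp_pos"],s["contact_force"],s["qpos"].round(2))
shot([505,-60,300],1.785,"wd")
shot([515,250,250],1.33,"wt")
E
```

```text
[ 6.93636919e+01  4.06545494e-02 -1.78255891e+02] [-0.2877327   0.01082152  0.95783176] [309.02090785   0.         316.6763396 ]
wd 2.3583 [504.96246052 -60.38538773 299.92517167] [-0.08546319 -1.25437045  0.36337261] [-0.26  0.2  -0.1   1.28  0.    1.09]
wt 3.9083 [515.34452701 249.34199019 250.18643544] [0.13299377 0.30889161 0.04708011] [ 0.32  0.34 -0.03  1.2  -0.    2.13]
```

View pics/wd.png

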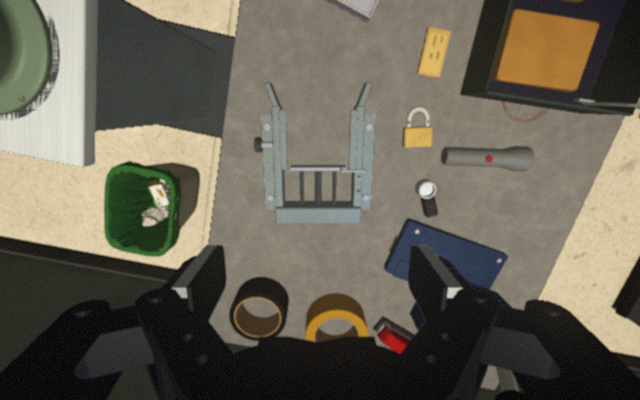

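View pics/wt.png

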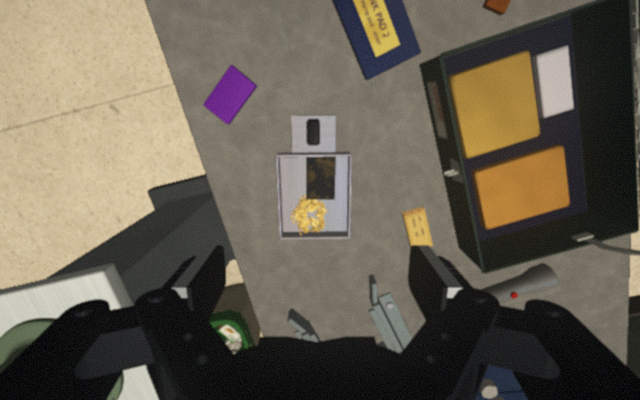

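The wrist views confirm the layout. In wd the dock spans columns 262–374 and rows 84–222. In wt the tray spans (278–351, 153–239) with the grip at (313,132). Zooming both into one picture for accuracy.

```bash
python3 - <<'E'
import cv2,numpy as np
a=cv2.resize(cv2.imread("pics/wd.png")[80:230,255:385],None,fx=4,fy=4,interpolation=cv2.INTER_CUBIC)[:600,:400*2]
b=cv2.resize(cv2.imread("pics/wt.png")[110:250,270:360],None,fx=3,fy=3,interpolation=cv2.INTER_CUBIC)
c=np.zeros((600,800,3),np.uint8); c[:,:520]=a; c[:420,525:795]=b
cv2.imwrite("pics/z.png",c)
E
```

```text
(no output)
```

View pics/z.png

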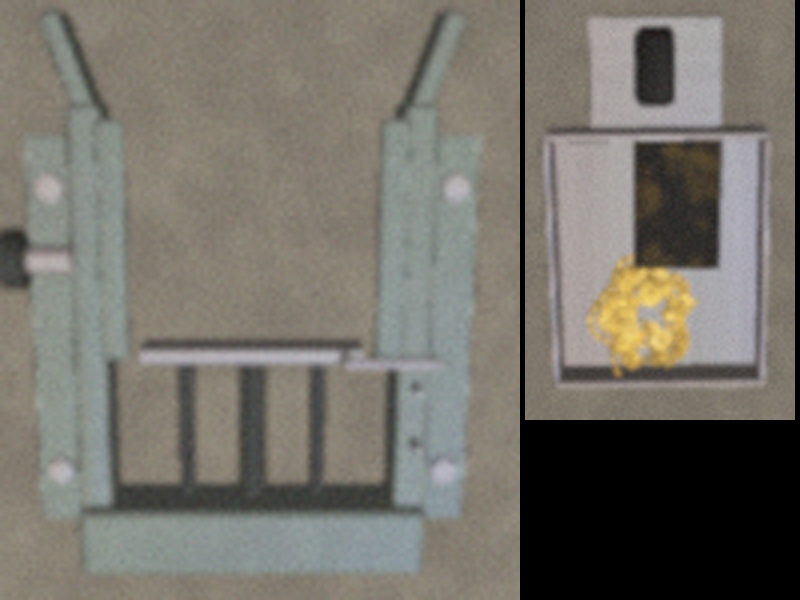

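```bash
python3 - <<'E'
from fit import *
import pickle
f=lambda L,s,o:(np.array(L)+.5)/s-.5+o
md=pickle.load(open("wd.pkl","rb"));mt=pickle.load(open("wt.pkl","rb"))
D=f([[121,122],[383,122],[127,358],[377,357],[83,514],[422,514]],4,[255,80])
w=63.3
print(fit(md,[[5,-45,33],[5,45,33],[90,-45,33],[90,45,33],[146,-w,40],[146,w,40]],D,[489,10,-1.356]))
print(fit(md,[[5,-45,33],[5,45,33],[90,-45,33],[90,45,33]],D[:4],[489,10,-1.356]))
T=f([[20,132],[244,134],[240,384],[33,384]],3,[270,110])
print(fit(mt,[[-60,-50,25],[-60,50,25],[60,50,25],[60,-50,25]],T,[498,203,-1.81]))
G=f([[110,27],[149,27],[149,104],[110,104]],3,[270,110])
print(fit(mt,[[-15,-8,52],[-15,8,52],[15,8,52],[15,-8,52]],G,[520,290,-1.81]))
E
```

```text
(array([491.45735252,   9.39653864,  -1.35649261]), array([[ 0.35, -0.38],
       [-0.32, -0.47],
       [ 0.55,  0.88],
       [-0.46,  1.03],
       [-0.11, -0.23],
       [ 0.02, -0.37]]))
(array([491.35565499,   9.69859754,  -1.35660531]), array([[ 0.32, -0.63],
       [-0.34, -0.71],
       [ 0.51,  0.66],
       [-0.49,  0.83]]))
(array([501.11401755, 202.78760973,  -1.8081833 ]), array([[-0.48, -0.03],
       [ 1.35, -1.09],
       [ 0.43,  0.4 ],
       [-1.32,  0.77]]))
(array([521.18983721, 290.51540442,  -1.81582321]), array([[-0.27,  0.05],
       [ 0.25,  0.08],
       [ 0.12, -0.05],
       [-0.1 , -0.08]]))
```

Wrist and top views agree within 2–2.5 mm. Next I grasp the grip and use the held grip to calibrate the camera's lateral bias.

```bash
python3 - <<'E'
from h import *
import pickle
o=[np.pi,0,-1.812+np.pi]
bot.move_ptp([521.2,290.5,110],o)
print(bot.movel([521.2,290.5,12],max_speed=90,threshold=12))
s=bot.get_state();print(s["tcp_pos"],s["contact_force"])
bot.grip(0,60); bot.dwell(.3)
s=bot.get_state();print(s["t"],s["tcp_pos"],s["orientation"],s["contact_force"],s["opening"])
m=imaging.camera_model("wrist"); im=imaging.capture("wrist"); pickle.dump((m,s),open("wg.pkl","wb")); cv2.imwrite("pics/wg.png",im)
E
```

```text
False
[521.79490765 290.7309026   12.66389033] [-0.07830745  0.29649893 -0.64448933]
6.7417 [521.31900271 290.53589875  12.31377082] [ 3.14133423e+00 -1.44051994e-04  1.32958490e+00] [-1.72664699 -0.73638948  5.1653668 ] 0.15246279585636888
```

View pics/wg.png

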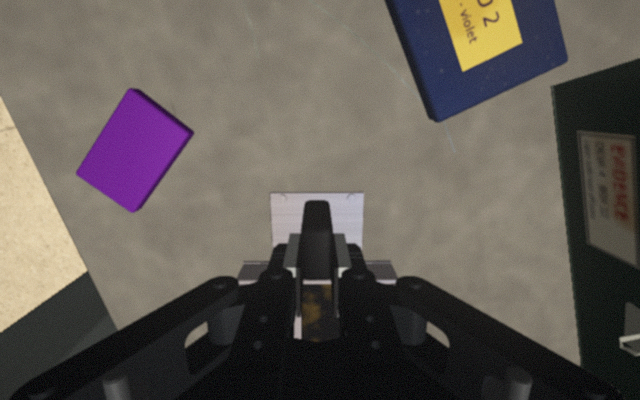

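The grip is held, with the base plate's rear edge at (270–364,192) and the grip top at (305–328,202). I'll check the lateral bias from the plate centre.

```bash
python3 - <<'E'
from h import *
import pickle
m,s=pickle.load(open("wg.pkl","rb"))
Rt=R.from_euler("xyz",s["orientation"])
for u,v,z in [(270,192,3),(364,192,3),(317,192,3),(304.5,203,52),(328.5,203,52)]:
    p=at_z(m,u+.5,v+.5,z); print(u,v,(Rt.inv().apply(p-s["tcp_pos"])).round(1))
E
```

```text
270 192 [ 17.9 -29.    9.3]
364 192 [17.9 30.2  9.3]
317 192 [17.9  0.6  9.3]
304.5 203 [ 26.   -5.5 -39.7]
328.5 203 [ 26.    5.8 -39.7]
```

The held tray is square in the fingers, with a lateral bias of at most 0.6 mm. Now I stage it before the mouth and slide it in, watching the forces.

```bash
cat > d.py <<'E'
from h import *
M=np.array([491.4,9.6]); Y=-1.3565; ex=np.array([np.cos(Y),np.sin(Y)]); ey=np.array([-ex[1],ex[0]])
Z=12.
def go(xg,yg=0,v=40,th=None,z=Z):
    hit=bot.movel([*(M+xg*ex+yg*ey),z],[np.pi,0,Y+np.pi],max_speed=v,threshold=th); rep(hit); return hit
def rep(hit=None):
    s=bot.get_state(); d=s["tcp_pos"][:2]-M; f=s["contact_force"]
    print(f"t{s['t']:.2f} hit{hit} grip x{d@ex:.1f} y{d@ey:.1f} z{s['tcp_pos'][2]:.1f} F {f[:2]@ex:.2f} {f[:2]@ey:.2f} {f[2]:.2f} tz {s['wrist_torque'][2]:.2f} op {s['opening']:.3f}")
    return s
E
python3 - <<'E'
from d import *
go(-195,v=60)
bot.dwell(.2);rep()
cv2.imwrite("pics/top1.png",imaging.capture("top"))
for x in(-170,-150,-130,-115,-100):
    if go(x,v=40,th=15): break
cv2.imwrite("pics/top2.png",imaging.capture("top"))
a=[cv2.resize(cv2.imread(f"pics/top{i}.png")[165:270,310:450],None,fx=4,fy=4,interpolation=cv2.INTER_CUBIC)[:,:400*2] for i in(1,2)]
cv2.imwrite("pics/s.png",cv2.resize(np.vstack(a),None,fx=.7,fy=.7,interpolation=cv2.INTER_AREA))
E
```

```text
t8.86 hitFalse grip x-195.2 y0.5 z12.3 F -3.76 1.34 6.44 tz 0.09 op 0.154
t9.06 hitNone grip x-195.2 y0.5 z12.3 F -3.68 2.65 6.04 tz 0.12 op 0.156
t9.88 hitFalse grip x-170.8 y-0.4 z12.3 F -4.90 -0.75 8.84 tz -0.05 op 0.153
t10.53 hitFalse grip x-150.8 y-0.5 z12.3 F -6.40 0.31 9.53 tz 0.00 op 0.154
t11.18 hitFalse grip x-130.9 y-0.5 z12.3 F -5.05 0.07 10.84 tz 0.09 op 0.153
t11.71 hitFalse grip x-115.9 y-0.6 z12.3 F -5.78 -0.82 9.93 tz -0.03 op 0.158
t12.23 hitFalse grip x-101.0 y-0.6 z12.3 F -4.86 -0.36 10.52 tz -0.02 op 0.153
```

View pics/s.png

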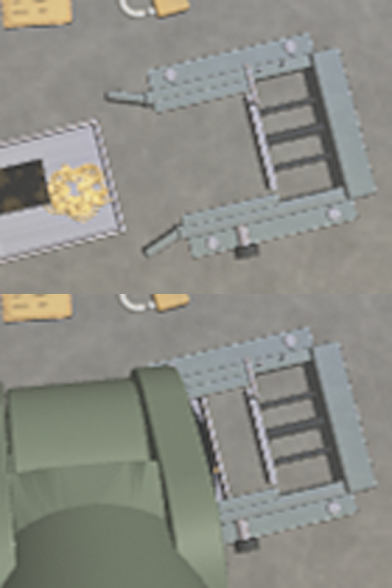

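The tray is about 50 mm inside the guides, centred, with almost no side force. Now I approach the stop in small steps to find contact.

```bash
python3 - <<'E'
from d import *
go(-72,v=35,th=12,z=12.4)
for x in range(-69,-50,3): go(x,v=12,th=8,z=12.4)
E
```

```text
t13.23 hitFalse grip x-73.1 y-1.2 z12.3 F -5.73 -0.54 8.44 tz 0.02 op 0.155
t13.63 hitFalse grip x-70.4 y-1.3 z12.3 F -6.84 0.10 9.01 tz 0.01 op 0.154
t14.03 hitFalse grip x-67.4 y-1.3 z12.3 F -6.23 0.16 8.60 tz 0.01 op 0.154
t14.43 hitFalse grip x-64.4 y-1.3 z12.3 F -5.48 0.51 8.15 tz 0.00 op 0.154
t14.83 hitFalse grip x-61.8 y-1.3 z12.3 F -7.50 -0.62 8.89 tz -0.01 op 0.156
t15.23 hitFalse grip x-59.2 y-1.3 z12.3 F -8.07 0.93 8.38 tz 0.05 op 0.153
t15.63 hitFalse grip x-56.6 y-1.2 z12.3 F -8.58 1.90 8.55 tz 0.05 op 0.158
t16.03 hitFalse grip x-54.1 y-1.2 z12.3 F -10.74 1.07 9.94 tz -0.01 op 0.152
```

Contact came near grip x ≈ −63, as predicted. I'll go on to about −43.5, which is 20 mm of travel, and check the pointer.

```bash
python3 - <<'E'
from d import *
for x in(-50,-46,-43.5,-41.3): go(x,v=10,th=8,z=12.4)
F=[]
for i in range(10):
    bot.dwell(.05); F.append(bot.get_state()["contact_force"])
F=np.mean(F,0); print(F[:2]@ex,F[:2]@ey); rep()
im=imaging.capture("top"); sd=imaging.capture("side")
a=cv2.resize(im[165:265,380:450],None,fx=5,fy=5,interpolation=cv2.INTER_CUBIC)
b=cv2.resize(sd[165:225,310:400],None,fx=5,fy=5,interpolation=cv2.INTER_CUBIC)
c=np.zeros((500,800,3),np.uint8); c[:,:350]=a; c[:300,350:]=b; cv2.imwrite("pics/f.png",c)
E
```

```text
t16.28 hitFalse grip x-53.3 y-1.2 z12.3 F -11.06 0.90 8.82 tz 0.04 op 0.153
t16.83 hitFalse grip x-49.9 y-1.1 z12.3 F -11.79 1.36 8.95 tz -0.06 op 0.158
t17.23 hitFalse grip x-47.7 y-1.2 z12.3 F -13.13 0.41 9.68 tz -0.04 op 0.156
t17.60 hitFalse grip x-45.8 y-1.1 z12.3 F -14.46 1.07 9.77 tz -0.01 op 0.154
-14.365564174248528 1.010490479095784
t18.10 hitNone grip x-45.8 y-1.1 z12.3 F -14.51 0.92 10.00 tz -0.08 op 0.153
```

View pics/f.png

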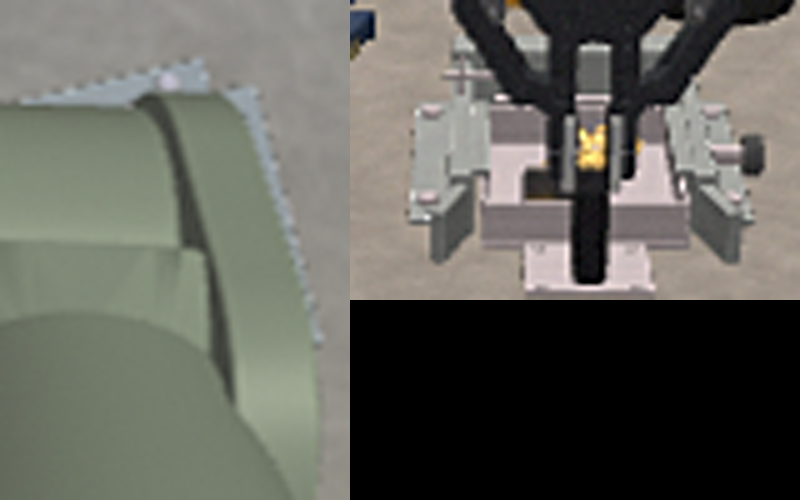

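The side view shows the tray square between the guides, exhibits in it, with the pointer bar at about (470,75) among the pegs. The two estimates agree: travel about 18 mm (≈7 N), force rise about 8.4 N. I'll hold 3 s, then take one close look at the pointer.

```bash
python3 - <<'E'
from d import *
for i in range(4): bot.dwell(.8); rep()
sd=imaging.capture("side"); s0=cv2.imread("pics/side0.png")
c=np.hstack([cv2.resize(i[168:208,318:353],None,fx=11,fy=11,interpolation=cv2.INTER_CUBIC) for i in(s0,sd)]); cv2.imwrite("pics/p.png",c[:600]); print(c.shape)
E
```

```text
t19.00 hitNone grip x-45.8 y-1.1 z12.3 F -15.29 1.13 9.14 tz -0.06 op 0.156
t19.80 hitNone grip x-45.8 y-1.2 z12.3 F -13.57 0.77 8.69 tz -0.05 op 0.153
t20.60 hitNone grip x-45.8 y-1.1 z12.3 F -14.24 0.60 9.49 tz -0.11 op 0.152
t21.40 hitNone grip x-45.9 y-1.1 z12.3 F -13.58 1.51 10.55 tz -0.03 op 0.154
(440, 770, 3)
```

View pics/p.png

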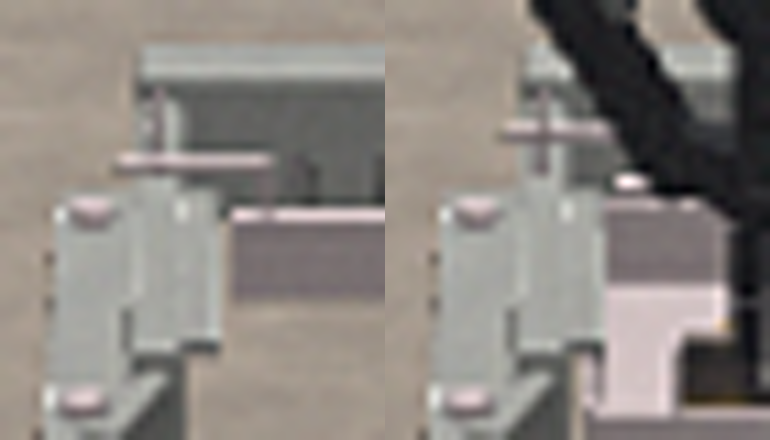

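The bar has moved from row 160 to row 130 and now crosses between the two pegs, which show above and below it. A quick numeric check of that shift, then hand in.

```bash
python3 - <<'E'
from d import *
m=imaging.camera_model("side")
q=[[*(M+x*ex+60*ey),40] for x in(87,105,107)]; p=proj(m,q); print("px shift at 18,20mm",(p[1:]-p[0]).round(2),"seen",-30/11)
rep(); bot.sign_off()
E
```

```text
px shift at 18,20mm [[ 0.04 -2.64]
 [ 0.05 -2.93]] seen -2.727272727272727
t21.45 hitNone grip x-45.9 y-1.2 z12.3 F -14.24 1.77 9.12 tz -0.03 op 0.155
the job is handed in; nothing more can be done
```

I gripped the tray by its grip with 60 N, slid it into the dock and pressed it against the sprung stop. I held it there for over 3 s and handed the job in at t ≈ 21.5 s, still gripping and pushing.

**Push on the stop:** three checks agree that the push is inside the 5 to 11 N band:
- **Tool position:** the stop is about 17–18 mm in, which is about 7 N.
- **Pointer bar:** its shift of 2.7 px in the side view matches about 18.5 mm, or about 7.4 N. The last close-up shows it between the two pegs.
- **Force rise:** the force rose by about 8 N from first contact.

The push is therefore about 7 to 8 N, slightly under the nominal 8 N. The tool itself reads about 14 N because about 6 N of that is the tray sliding on the worktop, pressed down by about 9 N.

**Tray and surroundings:** the tool sits about 1.2 mm off the dock's centre line with almost no sideways force, so the tray should be well within the 6 mm allowed. The last side view shows the tray square, with the exhibits in it. My path stayed clear of the padlock and tags, and the top view taken during insertion, the last one to show them, has neither moved. I did not measure them again at the end.

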